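# Break the tight lid out of a stone-tumbling barrel and load a stone

### The arm

A 6-joint arm with a two-finger parallel gripper is mounted at the origin on a cart in front of the work surface, level with it; the furniture and walls round the work are solid. World frame = base frame: x ahead of the robot, y to its left, z up, the work surface at z = 0. Lengths are in m, angles in rad, forces in N, time in s.
With the tool pointing down it reaches from about 0.35 to 0.975 m from the base axis. Payload 4.9 kg.
Tool frame: the origin (TCP) lies on the centre line of the jaws, within the pads' length; the fingertips stand manip.tcp_to_tips ahead of it and the grasp point (between the pads) is the TCP (manip.tcp_to_tips is the distance from the TCP to the fingertips, in m); y points along the fingers, z is the direction in which the jaws open and shut, and the axes are right-handed (so a half turn about y gives the same grasp; the last joint's range is limited). The gripper opens to 85 mm and grips with 20 to 120 N. Pads are 22 mm wide; open, the fingers measure 114 mm over their backs; the gripper's body (76 mm by 85 mm) begins 54 mm behind the grasp point. The pads swing forward as they close: fully open they stand 13 mm farther back than shut.
Start: joints at [-1.252, 0.053, 1.613, -0, 1.476, -0.119], TCP at [0.265, -0.566, 0.25] pointing down, gripper open.
Joint ranges: [-3.01, 3.01], [-1.01, 2.22], [0.06, 2.58], [-1.02, 4.17], [0.09, 2.62], [-3.14, 3.14]. Speed limits (rad/s): [2.57, 2.57, 3.14, 3.14, 3.14, 3.14].

### API

Orientations are given as a unit quaternion [w, x, y, z].
In Python, from plant import manip gives the robot as it stands.
- The arm moves only by the tool apply_moves, never from a script. Its argument "moves" is a list of rows, each a list of 7 numbers: the gripper's target within -1 to 1 (shut at 1, half-way at 0, fully open at -1), then the shift along the tool's x, y, z in mm, then the turn, a rotation vector about the tool's x, y, z in degrees. A call has 1 to 20 rows; each row shifts and turns the commanded pose from where the row before left it, along the tool's axes as they then stand; what a row does not reach is not made up. A row lasts 1/10 s, in which the tool goes at most 50 mm and 8.59 degrees, less where a joint would pass 70% of its speed; a pose out of reach is approached as far as the arm can. A call with a gripper value outside its range is refused whole. The fingers move at their own pace and stop on an object; the grip force is fixed at half the most. Time passes only in rows, so rows that do not move let the fingers close. It gives the time, the measured TCP pose, the force and the opening at its end, in the units of the state.
- manip.state(): the state, without advancing time (a new reading comes with each control period).
- manip.grab_frame(name): name is "scene" or "top" or "wrist"; returns the picture (480x640x3 uint8, blue, green, red); there is no depth.
- manip.calibration(name): a dict with "mtx" (3x3 intrinsics, pixels), "T" (4x4, takes a point from camera to world coordinates); the wrist camera has in their place "T_tool_cam" (4x4, takes a point from camera to tool coordinates, whose origin is the TCP and whose axes are the tool frame's). Camera axes: x right, y down, z forward; pixel columns grow to the right and rows downward; lengths in m; the calibration is good to about 2 mm. A picture is of the moment at which its call begins: read the wrist's pose just before it. calibration takes no time and is no camera call.
- manip.job_done(): hands the job in, once; it reports no verdict.
The state is a dict: "time": time; "joint_pos": joint angles; "joint_vel": joint speeds; "joint_efforts": joint torques, N m; "tool_pos": TCP position; "tool_rot": TCP orientation; "contact_force": force on the tool from outside, world axes, zero at the start; "ft_torque": the same for the moment, N m; "gripper_width": opening from 0.0 (shut) to 1.0 (fully open).
Only numpy, scipy, OpenCV 4.12 (cv2) and the standard library are available. Lean on these libraries where they do the work, as an engineer would, in place of code of your own. Each camera call takes 0.05 s, during which the arm holds its last target. There are 200 camera calls.

### The job

Load the stone-tumbling barrel. Its plug lid is stuck tight: hold it by the orange handle and work it out by twisting to and fro while pulling gently, so that the barrel is not lifted out of its wooden nest, and stand the lid upright on the middle of the round cork pad. Then put the rough ochre stone that stands in front of the pad into the open barrel, leaving the barrel seated in its nest and the pigment jar beside the work where it is.

Things in the scene. Friction and masses are not known exactly. Their poses are not given: they have to be found in the camera images.
- nest: Wooden nest fixed to the bench: board 139 x 139 mm, 12 mm thick, with a rim 13 mm thick, its top 40 mm above the bench; the barrel's foot stands in the 113 mm square inside. The waxed rim stops the barrel turning (0.06 rad of play) and shifting but does not hold it down. Origin: centre of the underside; x and y along its sides, z up.
- barrel: Loose eight-sided black rubber barrel with a round steel neck ring, 110 mm across flats, 125 mm high, 0.5 kg, empty; it stands in the nest, underside 12 mm above the bench. Inside: floor 12 mm above its underside, 92 mm across. Origin: centre of its underside; z up, x and y parallel to the nest's.
- barrel_mouth (a point): Centre of the barrel's rim plane, 125 mm above its underside. The neck is 92 mm wide; 24 to 2 mm below the rim four sprung rubber shoes clamp the lid's skirt; once the lid is out they leave an 81 mm opening. A stone let go in the mouth drops onto the rubber floor and may lie as it falls.
- lid: Loose plug lid, 0.16 kg, 88 mm high: grey skirt 84 mm in diameter, 38 mm long, sits in the neck; aluminium flange 105 mm in diameter, 6 mm thick, rests on the rim; on top an upright orange bar handle 72 mm long (lid's x), 22 mm thick (y), 44 mm high. Origin: centre of the skirt's underside (starts 87 mm above the barrel's); z up. At the start the handle lies along the barrel's x within 0.06 rad.
- lid_handle (a point): Middle of the orange handle, where to grip it (across its 22 mm): on the lid's axis, 68 mm above the skirt's underside, 24 mm above the flange. The shoes hold the skirt with 15 to 19 N of dry friction, whichever way it slides, until the lid has risen 33 mm: a straight pull lifts the barrel (5 N) too; turning (up to 0.8 N m) uses the friction up, so a pull of a few N then moves the lid.
- lid_handle_end (a point): End of the handle towards the lid's +x, 36 mm from the axis. To get the lid out, rise at most about 6 mm per radian of turn and not at all while not turning, so several swings are needed; 0.5 rad to each side of the start works, swings under 0.2 rad to a side are too small to count.
- pad_top (a point): Centre of the top face of the round cork pad, 120 mm in diameter and 6 mm thick, fixed to the bench beside the nest (left or right of it). The lid stands on it on its skirt. Overhead, the edge of a wall shelf lies at x = 0.617 m, 0.47 m above the bench, and a lamp head hangs 0.3 m above the bench at the left (x 0.28 to 0.45, y over 0.02 m).
- stone: Loose rough ochre stone standing on the bench in front of (nearer the robot than) the cork pad, 0.26 kg: 44 mm along its x, 54 mm along its y, 70 mm high. Origin: centre of its underside; z up. At the start its x lies across the robot's view within 0.6 rad; grip it across its x at about 50 mm height.
- jar: Bystander: glass pigment jar with a black screw lid, 51 mm across, 63 mm high, standing in front of the crock of brushes, left of the work. Origin: centre of its underside.
There are look-alikes about, which are no part of the job. Leave any pink look-alike of the stone alone.

How it is judged:
On the way, in this order (a step that is already met when the one before it is completed fails the run):
1. the lid, still in the neck, has been turned at least about 10 degrees anticlockwise (seen from above) from its starting place (y of lid_handle_end in the frame of barrel above 0.0065 m and z of lid in the frame of barrel below 0.119 m and horizontal distance between lid and barrel below 0.012 m and angle between barrel's own z axis and vertical below 0.15 rad), for 0.02 s.
2. the lid, still in the neck, has then been turned to at least about 10 degrees clockwise of its starting place (y of lid_handle_end in the frame of barrel below -0.0065 m and z of lid in the frame of barrel below 0.119 m and horizontal distance between lid and barrel below 0.012 m and angle between barrel's own z axis and vertical below 0.15 rad), for 0.02 s.
3. the lid stands upright on the cork pad, its skirt within the pad (horizontal distance between lid and pad_top below 0.022 m and z of lid in the frame of pad_top between -0.003 and 0.004 m and angle between lid's own z axis and vertical below 0.08 rad), for 0.2 s.
4. the stone lies inside the barrel (horizontal distance between stone and barrel below 0.045 m and z of stone in the frame of barrel between 0.005 and 0.09 m), for 0.2 s.
At the end, for the whole second after the job is handed in: The lid stands upright (within 4 degrees) on the cork pad, its axis within 22 mm of the pad's centre; the stone lies inside the barrel, wholly below its rim; the barrel stands upright, right down in its nest (within 4 mm); all at rest (all of step 3 and all of step 4 and z of barrel in the frame of nest below 0.016 m and horizontal distance between barrel and nest below 0.008 m and angle between barrel's own z axis and vertical below 0.06 rad and linear speed of each of lid, stone, barrel below 0.02 m/s); the robot touches nothing.
It fails at once if the barrel is lifted more than 15 mm from the floor of its nest (z of barrel in the frame of nest above 0.027 m).
It fails at once if the barrel is tipped by more than 15 degrees (angle between barrel's own z axis and vertical above 0.26 rad).
It fails at once if the jar is moved by more than 30 mm (distance of jar from where it was at the start of the episode above 0.03 m).
It also fails if it takes over 72 s, if anything falls off the work surface, if the arm or the gripper's body presses on something with over 40 N, if the wrist force passes 120 N, or if a joint passes its speed limit or range.

## Working session

There is one attempt and no reset: what is moved stays moved. The work goes in short steps, Python scripts to look and compute and a tool call to move; the robot and the scene stay as the last step left them, time stands still between calls to the robot, and variables do not carry over. Pictures are saved under pics/ and viewed, about 8 in all and at most 12, crops included, and the job is handed in when it is done.

Besides the shell and the picture viewer there is one more tool, called after "Call:" as name(argument=value, ...), one argument or row to a line, values as JSON. apply_moves: Moves the arm, as the interface text tells. Its arguments: {"type":"object","properties":{"moves":{"type":"array","items":{"type":"array","items":{"type":"number"}}}},"required":["moves"]}

```bash
mkdir -p pics; python3 - <<'E'
from plant import manip
import cv2,numpy as np
np.set_printoptions(precision=4,suppress=True)
for n in("scene","top"):
    cv2.imwrite(f"pics/{n}0.png",manip.grab_frame(n)); c=manip.calibration(n); print(n,c["mtx"],c["T"])
print(manip.calibration("wrist")); print(manip.state(), manip.tcp_to_tips)
E
```

```text
scene [[612.5349   0.     328.7095]
 [  0.     612.5349 243.6852]
 [  0.       0.       1.    ]] [[ 0.4698 -0.4289  0.7716 -0.2855]
 [-0.8827 -0.2393  0.4044 -0.4851]
 [ 0.0112 -0.8711 -0.491   0.5782]
 [ 0.      0.      0.      1.    ]]
top [[566.701    0.     324.3223]
 [  0.     566.701  238.053 ]
 [  0.       0.       1.    ]] [[-0.0192 -0.9875  0.1567  0.3126]
 [-0.9998  0.0179 -0.0092 -0.0952]
 [ 0.0063 -0.1569 -0.9876  1.0109]
 [ 0.      0.      0.      1.    ]]
{'mtx': array([[338.3615,   0.    , 324.1593],
       [  0.    , 338.3615, 239.8239],
       [  0.    ,   0.    ,   1.    ]]), 'T_tool_cam': array([[ 0.0004,  0.9453,  0.3261, -0.0839],
       [ 0.0008, -0.3261,  0.9453, -0.1239],
       [ 1.    , -0.0001, -0.0009, -0.0013],
       [ 0.    ,  0.    ,  0.    ,  1.    ]])}
{'time': 0.1, 'joint_pos': array([-1.252 ,  0.0533,  1.6142, -0.    ,  1.476 , -0.119 ]), 'joint_vel': array([ 0.0006, -0.0002, -0.004 , -0.0017, -0.0019,  0.0006]), 'joint_efforts': array([  0.0003, -39.4901, -37.1365,  -0.0001,   0.0039,  -0.    ]), 'tool_pos': array([ 0.2648, -0.5655,  0.2492]), 'tool_rot': array([ 0.1535, -0.1536,  0.6909, -0.6896]), 'contact_force': array([0.6393, 0.0669, 0.3766]), 'ft_torque': array([-0.0001,  0.0043,  0.0292]), 'gripper_width': 1.0015581319429097} 0.019
```

View pics/scene0.png

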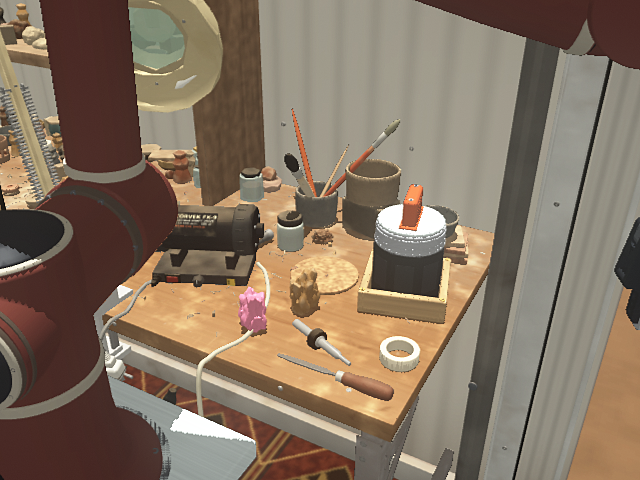

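View pics/top0.png

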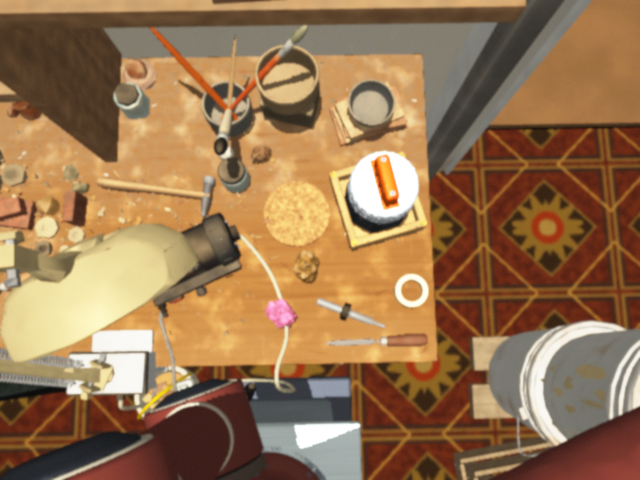

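The scene view shows the barrel in its nest at right, the pad at (330,272), the ochre stone at (305,288) and the pink decoy at (253,312). In the top view the handle runs from (381,157) to (392,205), the pad is at (297,213) and the stone at (306,266). Next is an enlarged top crop.

```bash
cat > h.py <<'E'
from plant import manip
import cv2,numpy as np
from scipy.spatial.transform import Rotation as R
np.set_printoptions(precision=4,suppress=True)
def plane(n,u,v,z,T=None):
    c=manip.calibration(n); T=c["T"] if T is None else T
    d=T[:3,:3]@np.linalg.solve(c["mtx"],[u,v,1.]); o=T[:3,3]
    return o+d*(z-o[2])/d[2]
def tool():
    s=manip.state(); q=s["tool_rot"]; T=np.eye(4); T[:3,:3]=R.from_quat([q[1],q[2],q[3],q[0]]).as_matrix(); T[:3,3]=s["tool_pos"]; return T,s
def wristT(): return tool()[0]@manip.calibration("wrist")["T_tool_cam"]
E
python3 - <<'E'
from h import *
i=cv2.imread("pics/top0.png")[140:290,250:440]
cv2.imwrite("pics/top0c.png",cv2.resize(i,None,fx=4,fy=4,interpolation=cv2.INTER_CUBIC))
print(tool()[0])
E
```

```text
[[-0.9057 -0.0006  0.4239  0.2648]
 [-0.4239  0.0018 -0.9057 -0.5655]
 [-0.0002 -1.     -0.0019  0.2492]
 [ 0.      0.      0.      1.    ]]
```

View pics/top0c.png

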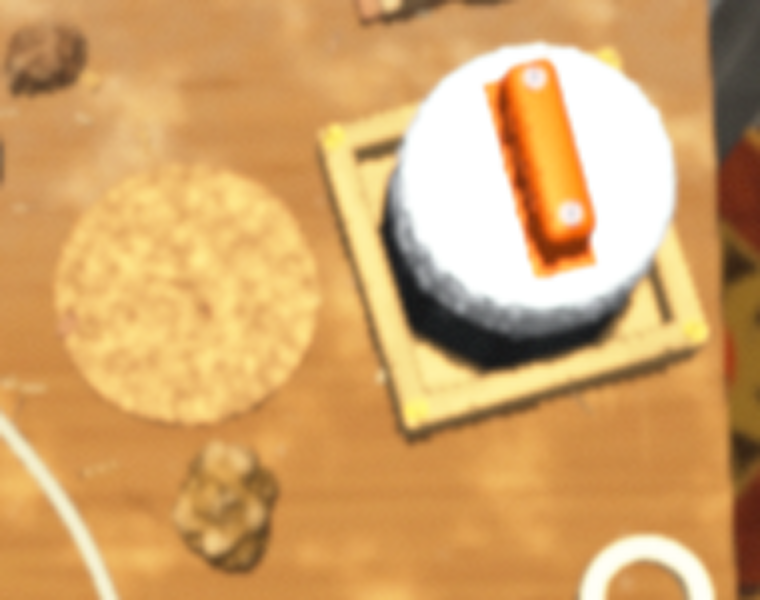

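Crop (×4, offset 250,140): handle screws at (535,77) and (570,213), flange centre about (538,178), nest corner screws at (335,135), (608,58), (693,330), (415,410), pad centre (188,294), stone about (226,505).

```bash
python3 - <<'E'
from h import *
P=lambda x,y,z:plane("top",250+(x-1.5)/4,140+(y-1.5)/4,z)
a,b=P(535,77,.187),P(570,213,.187); print("screws",a,b,np.linalg.norm(a-b),"mid",(a+b)/2,"ang",np.degrees(np.arctan2(*(a-b)[1::-1])))
print("flange",P(538,178,.143))
c=[P(*q,.04) for q in((335,135),(608,58),(693,330),(415,410))]
print("nest",np.mean(c,0),[np.linalg.norm(c[i]-c[i-1]) for i in range(4)]); d=c[1]-c[2]; print("ang",np.degrees(np.arctan2(d[1],d[0])))
print("pad",P(188,294,.006), np.linalg.norm(P(55,294,.006)-P(320,294,.006)))
print("stone",P(226,505,.05),P(226,505,.03))
print("jar top",plane("top",232,168,.063))
T,s=tool(); print("toolz ang",np.degrees(np.arctan2(T[1,2],T[0,2])))
E
```

```text
screws [ 0.5625 -0.1941  0.187 ] [ 0.5097 -0.2053  0.187 ] 0.05391001786224925 mid [ 0.5361 -0.1997  0.187 ] ang 11.988224300583912
flange [ 0.5346 -0.1991  0.143 ]
nest [ 0.5369 -0.1995  0.04  ] [np.float64(0.1275435209055958), np.float64(0.12654301188285597), np.float64(0.12767579384700226), np.float64(0.12661462288930161)]
ang 14.564999193802834
pad [ 0.5186 -0.0554  0.006 ] 0.11971490452659489
stone [ 0.4177 -0.0722  0.05  ] [ 0.4199 -0.0717  0.03  ]
jar top [0.5883 0.0529 0.063 ]
toolz ang -64.91646619642117
```

```bash
cat >> h.py <<'E'
def to(x,y,z,ang):
    "shift in tool axes (mm), then turn about tool y (deg) to bring tool z to world heading ang with tool down"
    T,s=tool(); d=T[:3,:3].T@(np.array([x,y,z])-T[:3,3])*1000
    a=np.radians(ang); zt=np.array([np.cos(a),np.sin(a),0]); yt=np.array([0,0,-1.]); D=np.c_[np.cross(yt,zt),yt,zt]
    rv=np.degrees(R.from_matrix(T[:3,:3].T@D).as_rotvec()); print("shift",d,"turn",rv,"pos",T[:3,3],"heading",np.degrees(np.arctan2(T[1,2],T[0,2])),"t",s["time"],"w",s["gripper_width"],"F",s["contact_force"])
E
python3 -c "
from h import *
to(.536,-.1995,.26,-77)"
```

```text
shift [-400.823   -10.3133 -216.5623] turn [ 0.1073 12.0835 -0.0013] pos [ 0.2648 -0.5655  0.2492] heading -64.91646619642117 t 0.1 w 1.0015581319429097 F [0.6393 0.0669 0.3766]
```

Call:
apply_moves(
  moves=[
    [-1,-33,-1,-18,0,0,0],
    [-1,-33,-1,-18,0,0,0],
    [-1,-33,-1,-18,0,0,0],
    [-1,-33,-1,-18,0,0,0],
    [-1,-33,-1,-18,0,0,0],
    [-1,-33,-1,-18,0,0,0],
    [-1,-33,-1,-18,0,0,0],
    [-1,-33,-1,-18,0,0,0],
    [-1,-33,-1,-18,0,0,0],
    [-1,-33,-1,-18,0,0,0],
    [-1,-33,0,-18,0,0,0],
    [-1,-38,0,-19,0,0,0],
    [-1,0,0,0,0,6,0],
    [-1,0,0,0,0,6,0],
    [-1,0,0,0,0,0,0],
    [-1,0,0,0,0,0,0],
  ],
)

```text
time: 1.7
tool_pos: [0.5359, -0.1995, 0.2598]
tool_rot: [0.081, -0.081, 0.703, -0.702]
contact_force: [0.0, 0.1, -0.2]
gripper_width: 1.002
```

```bash
python3 - <<'E'
from h import *
to(.536,-.1995,.26,-77)
W=wristT(); np.save("W1.npy",W); i=manip.grab_frame("wrist"); cv2.imwrite("pics/w1.png",i)
C=np.linalg.inv(W)
p=C[:3,:3]@np.array([.5361,-.1997,.187])+C[:3,3]; q=manip.calibration("wrist")["mtx"]@p; print(q/q[2])
E
```

```text
shift [-0.0662 -0.1574  0.0578] turn [0.028  0.1996 0.0316] pos [ 0.5359 -0.1995  0.2598] heading -76.80041386550661 t 1.7 w 1.0018586164431988 F [ 0.0106  0.0523 -0.2235]
[326.9183 263.1048   1.    ]
```

View pics/w1.png

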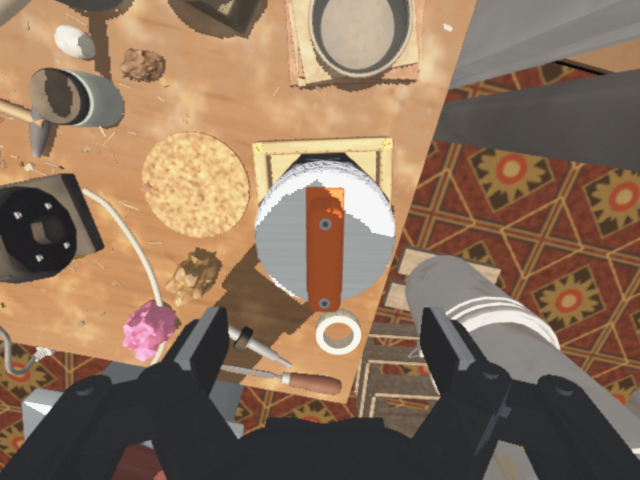

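Handle screws sit at (325,224) and (324.5,303), midpoint (325,263), against a predicted (327,263): about 1 mm off and aligned with the jaws. Descending and gripping.

Call:
apply_moves(
  moves=[
    [-1,0,25,-1,0,0,0],
    [-1,0,25,0,0,0,0],
    [-1,0,25,0,0,0,0],
    [-1,0,16,0,0,0,0],
    [-1,0,0,0,0,0,0],
    [1,0,0,0,0,0,0],
    [1,0,0,0,0,0,0],
    [1,0,0,0,0,0,0],
    [1,0,0,0,0,0,0],
    [1,0,0,0,0,0,0],
    [1,0,0,0,0,0,0],
    [1,0,0,0,0,0,0],
    [1,0,0,0,0,0,0],
  ],
)

```text
time: 3.05
tool_pos: [0.5364, -0.1987, 0.1703]
tool_rot: [-0.081, 0.08, -0.702, 0.703]
contact_force: [-0.8, 0.4, 5.8]
gripper_width: 0.253
```

Call:
apply_moves(
  moves=[
    [1,0,0,0,0,-7,0],
    [1,0,0,0,0,-7,0],
    [1,0,-0.5,0,0,-7,0],
    [1,0,-0.5,0,0,-7,0],
    [1,0,0,0,0,0,0],
    [1,0,0,0,0,7,0],
    [1,0,-0.5,0,0,7,0],
    [1,0,-0.5,0,0,7,0],
    [1,0,-0.5,0,0,7,0],
    [1,0,-0.5,0,0,7,0],
    [1,0,-0.5,0,0,7,0],
    [1,0,-0.5,0,0,7,0],
    [1,0,-0.5,0,0,7,0],
    [1,0,0,0,0,0,0],
  ],
)

```text
time: 4.45
tool_pos: [0.5355, -0.1986, 0.1726]
tool_rot: [0.093, -0.092, -0.701, 0.701]
contact_force: [1.1, -1.9, -3.6]
gripper_width: 0.252
```

```bash
python3 - <<'E'
from h import *
to(.536,-.1995,.17,-77); print(manip.state()["ft_torque"])
i=manip.grab_frame("scene")[160:340,330:480]; cv2.imwrite("pics/s1.png",cv2.resize(i,None,fx=3,fy=3))
E
```

```text
shift [-0.7048  2.561   0.6945] turn [ -0.0101 -28.0358   0.0667] pos [ 0.5355 -0.1986  0.1726] heading -105.0357723599319 t 4.45 w 0.25189882960831533 F [ 1.1216 -1.9071 -3.6262]
[-0.4052 -0.3246  0.0375]
```

View pics/s1.png

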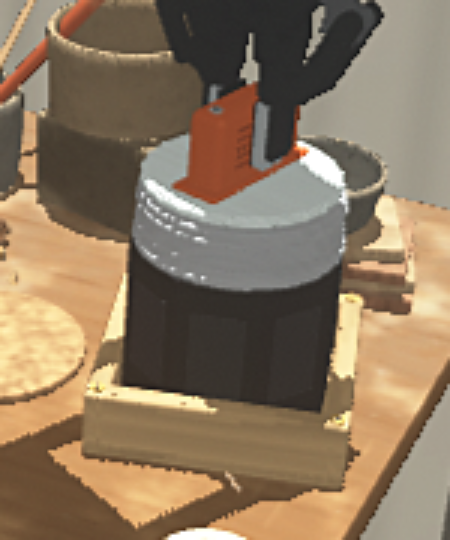

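The lid turns in the jaws' grip, the barrel is still seated and the pull is only 3.6 N. Continuing the swings.

Call:
apply_moves(
  moves=[
    [1,0,0,0,0,-7,0],
    [1,0,-0.6,0,0,-7,0],
    [1,0,-0.6,0,0,-7,0],
    [1,0,-0.6,0,0,-7,0],
    [1,0,-0.6,0,0,-7,0],
    [1,0,-0.6,0,0,-7,0],
    [1,0,-0.6,0,0,-7,0],
    [1,0,-0.6,0,0,-7,0],
    [1,0,0,0,0,0,0],
    [1,0,0,0,0,7,0],
    [1,0,-0.6,0,0,7,0],
    [1,0,-0.6,0,0,7,0],
    [1,0,-0.6,0,0,7,0],
    [1,0,-0.6,0,0,7,0],
    [1,0,-0.6,0,0,7,0],
    [1,0,-0.6,0,0,7,0],
    [1,0,-0.6,0,0,7,0],
    [1,0,0,0,0,0,0],
  ],
)

```text
time: 6.3
tool_pos: [0.5356, -0.1984, 0.1816]
tool_rot: [-0.093, 0.092, 0.701, -0.701]
contact_force: [1.9, -0.5, -4.0]
gripper_width: 0.248
```

Call:
apply_moves(
  moves=[
    [1,0,0,0,0,-7,0],
    [1,0,-0.6,0,0,-7,0],
    [1,0,-0.6,0,0,-7,0],
    [1,0,-0.6,0,0,-7,0],
    [1,0,-0.6,0,0,-7,0],
    [1,0,-0.6,0,0,-7,0],
    [1,0,-0.6,0,0,-7,0],
    [1,0,-0.6,0,0,-7,0],
    [1,0,0,0,0,0,0],
    [1,0,0,0,0,7,0],
    [1,0,-0.6,0,0,7,0],
    [1,0,-0.6,0,0,7,0],
    [1,0,-0.6,0,0,7,0],
    [1,0,-0.6,0,0,7,0],
    [1,0,-0.6,0,0,7,0],
    [1,0,-0.6,0,0,7,0],
    [1,0,-0.6,0,0,7,0],
    [1,0,0,0,0,0,0],
  ],
)

```text
time: 8.1
tool_pos: [0.5358, -0.1983, 0.1903]
tool_rot: [-0.092, 0.092, 0.701, -0.701]
contact_force: [1.3, -1.2, -2.9]
gripper_width: 0.252
```

```bash
python3 - <<'E'
from h import *
to(.536,-.1995,.17,-77); print(manip.state()["ft_torque"])
i=manip.grab_frame("scene")[160:340,330:480]; cv2.imwrite("pics/s2.png",cv2.resize(i,None,fx=3,fy=3))
E
```

```text
shift [-0.554  20.2928  1.0628] turn [  0.0294 -27.9885   0.0314] pos [ 0.5358 -0.1983  0.1903] heading -104.98846488916995 t 8.1 w 0.2520663058541374 F [ 1.2556 -1.2198 -2.8734]
[-0.1351 -0.2102 -0.0446]
```

View pics/s2.png

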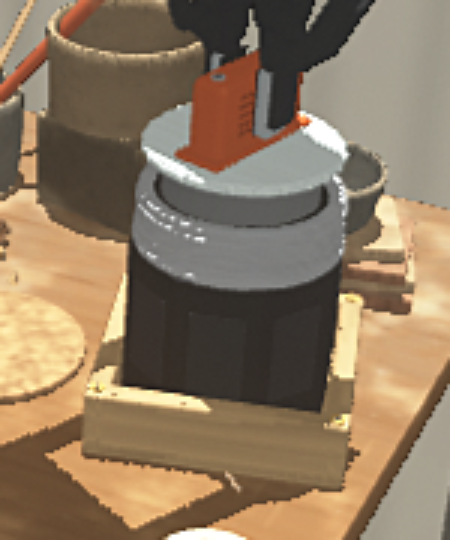

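The flange has risen well off the rim and the barrel is still seated. Two more double swings should free it.

Call:
apply_moves(
  moves=[
    [1,0,0,0,0,-7,0],
    [1,0,-0.6,0,0,-7,0],
    [1,0,-0.6,0,0,-7,0],
    [1,0,-0.6,0,0,-7,0],
    [1,0,-0.6,0,0,-7,0],
    [1,0,-0.6,0,0,-7,0],
    [1,0,-0.6,0,0,-7,0],
    [1,0,-0.6,0,0,-7,0],
    [1,0,0,0,0,0,0],
    [1,0,0,0,0,7,0],
    [1,0,-0.6,0,0,7,0],
    [1,0,-0.6,0,0,7,0],
    [1,0,-0.6,0,0,7,0],
    [1,0,-0.6,0,0,7,0],
    [1,0,-0.6,0,0,7,0],
    [1,0,-0.6,0,0,7,0],
    [1,0,-0.6,0,0,7,0],
    [1,0,0,0,0,0,0],
  ],
)

```text
time: 9.95
tool_pos: [0.536, -0.1984, 0.1991]
tool_rot: [-0.092, 0.092, 0.701, -0.701]
contact_force: [1.3, -0.5, -3.4]
gripper_width: 0.249
```

Call:
apply_moves(
  moves=[
    [1,0,0,0,0,-7,0],
    [1,0,-0.6,0,0,-7,0],
    [1,0,-0.6,0,0,-7,0],
    [1,0,-0.6,0,0,-7,0],
    [1,0,-0.6,0,0,-7,0],
    [1,0,-0.6,0,0,-7,0],
    [1,0,-0.6,0,0,-7,0],
    [1,0,-0.6,0,0,-7,0],
    [1,0,0,0,0,0,0],
    [1,0,0,0,0,7,0],
    [1,0,-0.6,0,0,7,0],
    [1,0,-0.6,0,0,7,0],
    [1,0,-0.6,0,0,7,0],
    [1,0,-0.6,0,0,7,0],
    [1,0,-0.6,0,0,7,0],
    [1,0,-0.6,0,0,7,0],
    [1,0,-0.6,0,0,7,0],
    [1,0,0,0,0,0,0],
  ],
)

```text
time: 11.75
tool_pos: [0.536, -0.1984, 0.2079]
tool_rot: [-0.092, 0.092, 0.701, -0.701]
contact_force: [-0.6, -0.3, -2.6]
gripper_width: 0.252
```

```bash
python3 - <<'E'
from h import *
to(.536,-.1995,.17,-77); print(manip.state()["ft_torque"])
i=manip.grab_frame("scene")[160:340,330:480]; cv2.imwrite("pics/s3.png",cv2.resize(i,None,fx=3,fy=3))
E
```

```text
shift [-0.2817 37.9004  1.0541] turn [  0.0073 -27.9706  -0.0134] pos [ 0.536  -0.1984  0.2079] heading -104.97059298786704 t 11.75 w 0.25241643628542837 F [-0.6167 -0.3151 -2.6034]
[-0.0161 -0.0163 -0.0116]
```

Call:
apply_moves(
  moves=[
    [1,0,-2,0,0,-7,0],
    [1,0,-3,0,0,-7,0],
    [1,0,-5,0,0,0,0],
    [1,0,-10,0,0,0,0],
    [1,0,-10,0,0,0,0],
    [1,0,0,0,0,0,0],
  ],
)

```text
time: 12.4
tool_pos: [0.537, -0.1991, 0.2403]
tool_rot: [0.004, -0.007, -0.706, 0.708]
contact_force: [0.8, -0.1, -0.7]
gripper_width: 0.251
```

```bash
python3 - <<'E'
from h import *
to(.5186,-.0554,.238,-91); to(.5186,-.0554,.0785,-91)
cv2.imwrite("pics/s4.png",manip.grab_frame("scene"))
E
```

```text
shift [  20.8206    1.9774 -143.3696] turn [-0.1137  0.0439 -0.2318] pos [ 0.537  -0.1991  0.2403] heading -90.9563758582287 t 12.4 w 0.25118944232115126 F [ 0.7549 -0.0775 -0.7377]
shift [  21.4659  161.4757 -143.6864] turn [-0.1137  0.0439 -0.2318] pos [ 0.537  -0.1991  0.2403] heading -90.9563758582287 t 12.4 w 0.25118944232115126 F [ 0.7549 -0.0775 -0.7377]
```

View pics/s4.png

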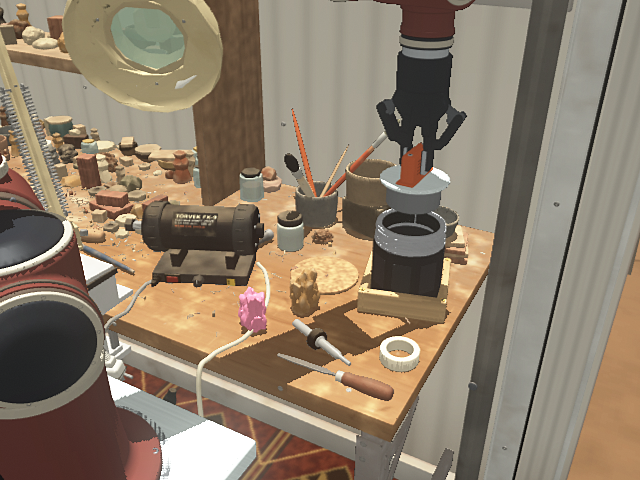

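The lid is out and the barrel is seated. Moving over the pad.

Call:
apply_moves(
  moves=[
    [1,3,0,-20,0,0,0],
    [1,3,0,-20,0,0,0],
    [1,3,0,-20,0,0,0],
    [1,3,0,-20,0,0,0],
    [1,3,0,-20,0,0,0],
    [1,2,0,-15,0,0,0],
    [1,2,0,-15,0,0,0],
    [1,2,0,-13,0,0,0],
    [1,0,0,0,0,0,0],
    [1,0,0,0,0,0,0],
  ],
)

```text
time: 13.45
tool_pos: [0.5173, -0.0552, 0.2374]
tool_rot: [0.005, -0.006, -0.707, 0.707]
contact_force: [-0.4, -1.4, -1.7]
gripper_width: 0.249
```

```bash
python3 - <<'E'
from h import *
to(.5186,-.0554,.0785,-91)
t=manip.grab_frame("top");s=manip.grab_frame("scene")
cv2.imwrite("pics/s5.png",cv2.resize(np.hstack([s[0:400,60:480],t[60:460,130:490]]),None,fx=1,fy=1))
E
```

```text
shift [ -1.3185 158.9421   0.1462] turn [-0.0256  0.1089 -0.0075] pos [ 0.5173 -0.0552  0.2374] heading -90.89106978510557 t 13.45 w 0.24902705582120577 F [-0.3676 -1.3692 -1.6832]
```

View pics/s5.png

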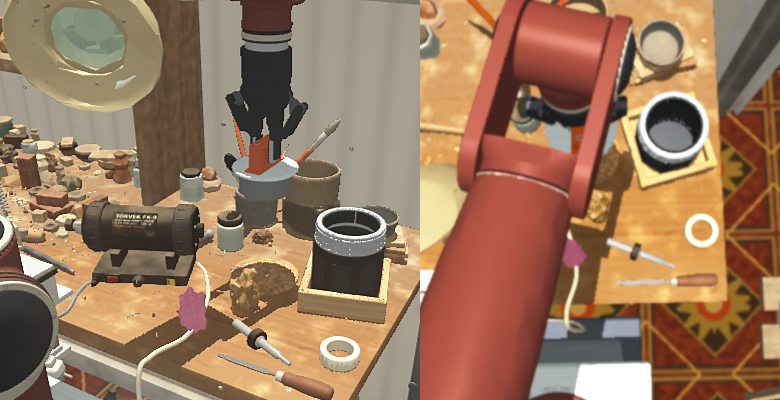

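The lid hangs over the pad. The top view shows the wrist fork's left side close to the lamp, so I check that clearance before lowering.

```bash
python3 - <<'E'
from h import *
print("lamp tip",[plane("top",u,v,z) for u,v in((200,265),(185,240)) for z in(.3,.4)])
for u,v in((175,240),(195,225),(222,60),(255,200)): print(u,v,[plane("top",u,v,z)[:2] for z in(.4,.5,.6)])
print(manip.state()["joint_pos"])
E
```

```text
lamp tip [array([0.3939, 0.0553, 0.3   ]), array([0.3825, 0.0342, 0.4   ]), array([0.4261, 0.0748, 0.3   ]), array([0.4101, 0.0509, 0.4   ])]
175 240 [array([0.4103, 0.0618]), array([0.3943, 0.0361]), array([0.3783, 0.0104])]
195 225 [array([0.4266, 0.0403]), array([0.4079, 0.0181]), array([ 0.3893, -0.0041])]
222 60 [array([0.6185, 0.0126]), array([ 0.5684, -0.0051]), array([ 0.5184, -0.0227])]
255 200 [array([ 0.4534, -0.0253]), array([ 0.4303, -0.0367]), array([ 0.4073, -0.0482])]
[-0.2502 -0.1927  1.8676 -0.0003  1.4665  1.3372]
```

```bash
python3 - <<'E'
from h import *
def proj(n,p):
    c=manip.calibration(n);C=np.linalg.inv(c["T"]);q=c["mtx"]@(C[:3,:3]@np.array(p)+C[:3,3]);return (q/q[2])[:2]
for z in(.3,.35,.4,.45,.5): print(z,proj("scene",[.5173,-.0552,z]),proj("top",[.5173,-.0552,z]))
# lamp box corners in scene & top
for p in((.45,.02,.3),(.45,.02,.4),(.28,.02,.3),(.45,.1,.3),(.45,.1,.4)): print(p,proj("scene",p),proj("top",p))
E
```

```text
0.3 [325.1064 108.7715] [286.9783 168.6218]
0.35 [325.3872  75.6455] [284.5436 157.1178]
0.4 [325.6837  40.6728] [281.7303 143.8246]
0.45 [325.9972   3.6948] [278.4425 128.2897]
0.5 [326.3292 -35.4663] [274.5492 109.8939]
(0.45, 0.02, 0.3) [258.9409 112.9046] [228.44   220.7218]
(0.45, 0.02, 0.4) [255.752   43.3371] [213.8293 203.7264]
(0.28, 0.02, 0.3) [184.2229 148.294 ] [227.4206 356.76  ]
(0.45, 0.1, 0.3) [215.3609 104.9373] [165.5458 221.8304]
(0.45, 0.1, 0.4) [209.8879  37.4554] [140.9485 204.9908]
```

The lamp rim comes to about (0.38, 0.033, 0.41), close to where the wrist fork will come. I shift the target about 16 mm away from it, still within the pad tolerance, and lower partway to look.

Call:
apply_moves(
  moves=[
    [1,-4,0,8,0,0,0],
    [1,-4,0,7,0,0,0],
    [1,0,15,0,0,0,0],
    [1,0,15,0,0,0,0],
    [1,0,15,0,0,0,0],
    [1,0,10,0,0,0,0],
    [1,0,0,0,0,0,0],
  ],
)

```text
time: 14.25
tool_pos: [0.5233, -0.0697, 0.1792]
tool_rot: [-0.007, 0.004, 0.708, -0.707]
contact_force: [-0.4, -0.1, -2.2]
gripper_width: 0.248
```

```bash
python3 - <<'E'
from h import *
to(.5186,-.0554,.0785,-91); s=manip.state();print(s["joint_pos"],s["joint_efforts"])
t=manip.grab_frame("top");s=manip.grab_frame("scene")
cv2.imwrite("pics/s6.png",np.hstack([s[0:400,60:480],t[60:460,130:490]]))
E
```

```text
shift [  4.4337 100.7626 -14.1336] turn [0.0781 0.0959 0.2904] pos [ 0.5233 -0.0697  0.1792] heading -90.90425317369348 t 14.25 w 0.24844709041095872 F [-0.3539 -0.0628 -2.1789]
[-0.2735 -0.1227  1.9048  0.      1.3648  1.313 ] [ -0.1057 -31.2952 -37.019   -0.0041  -0.124    0.    ]
```

View pics/s6.png

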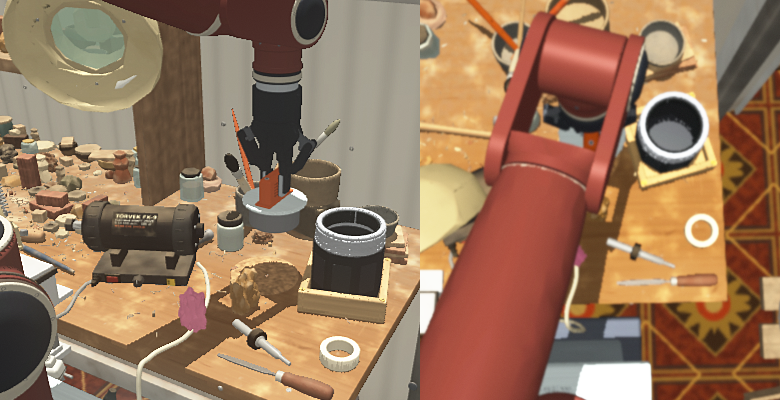

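Fork and forearm look about 15 mm from the lamp, and I have margin left on the pad. I shift 3 mm more and lower in stages, watching the joint 1 torque for contact.

Call:
apply_moves(
  moves=[
    [1,-1,5,3,0,0,0],
    [1,0,8,0,0,0,0],
    [1,0,8,0,0,0,0],
    [1,0,8,0,0,0,0],
    [1,0,8,0,0,0,0],
    [1,0,0,0,0,0,0],
  ],
)

```text
time: 14.95
tool_pos: [0.5248, -0.073, 0.1434]
tool_rot: [-0.007, 0.005, 0.707, -0.707]
contact_force: [0.4, -0.6, -1.4]
gripper_width: 0.246
```

```bash
python3 - <<'E'
from h import *
to(.5186,-.0554,.0785,-91); s=manip.state();print(s["joint_pos"],s["joint_efforts"])
t=manip.grab_frame("top");s=manip.grab_frame("scene")
cv2.imwrite("pics/s7.png",np.hstack([s[0:400,60:480],t[60:460,130:490]]))
E
```

```text
shift [  6.2997  64.9332 -17.4523] turn [0.0495 0.0868 0.183 ] pos [ 0.5248 -0.073   0.1434] heading -90.91327123068237 t 14.95 w 0.24558167512361045 F [ 0.3555 -0.624  -1.3987]
[-0.2787 -0.0818  1.93    0.      1.2967  1.308 ] [ -0.0599 -32.3069 -36.2376  -0.0022  -0.1184  -0.    ]
```

View pics/s7.png

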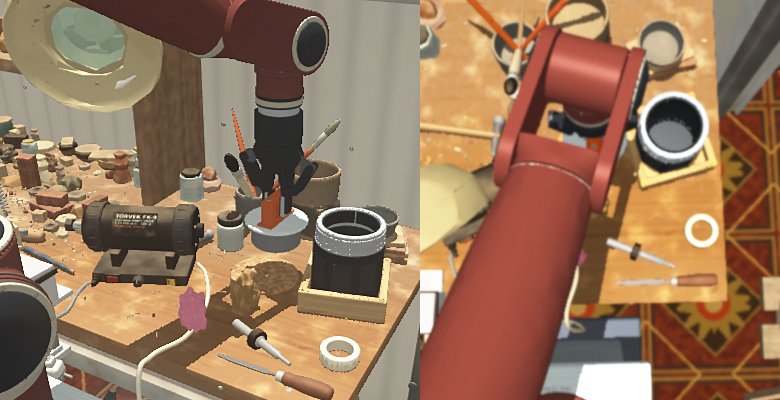

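```bash
python3 - <<'E'
from h import *
def proj(n,P):
    c=manip.calibration(n);C=np.linalg.inv(c["T"]);q=(P@C[:3,:3].T+C[:3,3])@c["mtx"].T;return q[:,:2]/q[:,2:]
def mask(f,seed,poly):
    i=cv2.imread(f); m=np.zeros(i.shape[:2],np.uint8); cv2.fillPoly(m,[np.array(poly)],255)
    b,g,r=[i[...,k].astype(int) for k in range(3)]
    return m
t=cv2.imread("pics/top0.png"); s=cv2.imread("pics/scene0.png")
for v in (235,245,255,265,275,285,295): print("top",v,[tuple(t[v,u]) for u in range(160,225,8)])
for u,v in((200,262),(195,280),(190,250)):
    for z in(.3,.33,.36,.39,.42,.45):
        p=plane("top",u,v,z); q=proj("scene",p[None])[0]; x,y=np.round(q).astype(int); print((u,v),z,p[:2],q,s[y,x] if 0<=y<480 else None)
E
```

```text
top 235 [(np.uint8(113), np.uint8(167), np.uint8(188)), (np.uint8(113), np.uint8(164), np.uint8(183)), (np.uint8(102), np.uint8(151), np.uint8(170)), (np.uint8(68), np.uint8(94), np.uint8(110)), (np.uint8(66), np.uint8(89), np.uint8(106)), (np.uint8(65), np.uint8(88), np.uint8(104)), (np.uint8(85), np.uint8(112), np.uint8(130)), (np.uint8(94), np.uint8(122), np.uint8(140)), (np.uint8(86), np.uint8(109), np.uint8(125))]
top 245 [(np.uint8(125), np.uint8(183), np.uint8(204)), (np.uint8(125), np.uint8(181), np.uint8(201)), (np.uint8(115), np.uint8(167), np.uint8(187)), (np.uint8(103), np.uint8(154), np.uint8(171)), (np.uint8(91), np.uint8(123), np.uint8(147)), (np.uint8(97), np.uint8(131), np.uint8(156)), (np.uint8(98), np.uint8(133), np.uint8(158)), (np.uint8(77), np.uint8(97), np.uint8(111)), (np.uint8(72), np.uint8(89), np.uint8(100))]
top 255 [(np.uint8(142), np.uint8(201), np.uint8(224)), (np.uint8(125), np.uint8(181), np.uint8(202)), (np.uint8(118), np.uint8(172), np.uint8(192)), (np.uint8(110), np.uint8(160), np.uint8(180)), (np.uint8(95), np.uint8(141), np.uint8(159)), (np.uint8
[... 2313 characters left out ...]
 [0.3725 0.0547] [205.7609 102.7108] [ 64  85 108]
(195, 280) 0.36 [0.3698 0.0481] [206.5183  82.0866] [100 133 146]
(195, 280) 0.39 [0.3672 0.0415] [207.3121  60.4713] [ 95 129 139]
(195, 280) 0.42 [0.3646 0.0349] [208.1451  37.7919] [ 91 123 136]
(195, 280) 0.45 [0.3619 0.0283] [209.02    13.9677] [135 179 195]
(190, 250) 0.3 [0.4132 0.0683] [217.4767 114.497 ] [53 70 89]
(190, 250) 0.33 [0.409  0.0614] [217.9318  95.6431] [54 72 92]
(190, 250) 0.36 [0.4047 0.0545] [218.4089  75.8751] [ 86 117 129]
(190, 250) 0.39 [0.4005 0.0476] [218.9098  55.1249] [ 92 123 138]
(190, 250) 0.42 [0.3962 0.0407] [219.4362  33.3176] [128 164 179]
(190, 250) 0.45 [0.392  0.0338] [219.9901  10.3702] [52 69 91]
```

Gap to the lamp rim comes out about 10 mm. Moving 11 mm toward the robot gains about 2 mm more. Lowering slowly.

Call:
apply_moves(
  moves=[
    [1,6,0,0,0,0,0],
    [1,6,0,0,0,0,0],
    [1,0,6,0,0,0,0],
    [1,0,6,0,0,0,0],
    [1,0,6,0,0,0,0],
    [1,0,0,0,0,0,0],
  ],
)

```text
time: 15.65
tool_pos: [0.513, -0.0729, 0.1258]
tool_rot: [-0.007, 0.005, 0.707, -0.707]
contact_force: [-0.4, -0.5, -1.7]
gripper_width: 0.253
```

```bash
python3 - <<'E'
from h import *
to(.5186,-.0554,.0785,-91); s=manip.state();print(s["joint_pos"],s["joint_efforts"])
E
```

```text
shift [ -5.3901  47.3272 -17.5857] turn [0.039  0.0835 0.1456] pos [ 0.513  -0.0729  0.1258] heading -90.91657824009047 t 15.65 w 0.25251735392291386 F [-0.4143 -0.5175 -1.6684]
[-0.2849 -0.0904  1.9697 -0.      1.265   1.3019] [ -0.0491 -31.4163 -35.589   -0.0021  -0.092    0.    ]
```

Call:
apply_moves(
  moves=[
    [1,0,5,0,0,0,0],
    [1,0,5,0,0,0,0],
    [1,0,5,0,0,0,0],
    [1,0,5,0,0,0,0],
    [1,0,0,0,0,0,0],
  ],
)

```text
time: 16.15
tool_pos: [0.5133, -0.073, 0.1062]
tool_rot: [-0.006, 0.005, 0.707, -0.707]
contact_force: [-0.3, 0.3, -2.3]
gripper_width: 0.249
```

```bash
python3 - <<'E'
from h import *
to(.5186,-.0554,.0785,-91); s=manip.state();print(s["joint_pos"],s["joint_efforts"])
E
```

```text
shift [ -5.104   27.7469 -17.6387] turn [0.0295 0.0834 0.1064] pos [ 0.5133 -0.073   0.1062] heading -90.91661810653102 t 16.15 w 0.24925890920813334 F [-0.3476  0.3482 -2.271 ]
[-0.2848 -0.0652  1.9818  0.      1.2269  1.302 ] [ -0.0402 -31.6529 -34.7929  -0.0016  -0.0796   0.    ]
```

No contact so far. Finishing the descent.

Call:
apply_moves(
  moves=[
    [1,0,5,0,0,0,0],
    [1,0,5,0,0,0,0],
    [1,0,5,0,0,0,0],
    [1,0,5,0,0,0,0],
    [1,0,4,0,0,0,0],
    [1,0,2,0,0,0,0],
    [1,0,0,0,0,0,0],
  ],
)

```text
time: 16.85
tool_pos: [0.5137, -0.0731, 0.081]
tool_rot: [-0.006, 0.005, 0.707, -0.707]
contact_force: [0.5, -1.1, -1.1]
gripper_width: 0.256
```

```bash
python3 - <<'E'
from h import *
to(.5186,-.0554,.0785,-91); s=manip.state();print(s["joint_pos"],s["joint_efforts"])
E
```

```text
shift [ -4.6342   2.4739 -17.7521] turn [0.0136 0.0834 0.0401] pos [ 0.5137 -0.0731  0.081 ] heading -90.91665345036229 t 16.85 w 0.25561276734861954 F [ 0.5394 -1.0932 -1.129 ]
[-0.2848 -0.0295  1.9947  0.      1.1771  1.3019] [ -0.0156 -32.0088 -33.4166  -0.0009  -0.0252   0.    ]
```

Call:
apply_moves(
  moves=[
    [1,-4,0,-3,0,0,0],
    [1,0,1,0,0,0,0],
    [1,0,1,0,0,0,0],
    [1,0,1,0,0,0,0],
    [1,0,0,0,0,0,0],
  ],
)

```text
time: 17.35
tool_pos: [0.5178, -0.0702, 0.0782]
tool_rot: [-0.006, 0.006, 0.707, -0.707]
contact_force: [-0.4, 0.4, -2.3]
gripper_width: 0.251
```

Call:
apply_moves(
  moves=[
    [1,0,1,0,0,0,0],
    [1,0,0.5,0,0,0,0],
    [1,0,0,0,0,0,0],
  ],
)

```text
time: 17.65
tool_pos: [0.5181, -0.0703, 0.0776]
tool_rot: [0.006, -0.006, -0.707, 0.707]
contact_force: [-3.3, -0.0, 5.3]
gripper_width: 0.246
```

Contact made (5 N up). Releasing and rising.

Call:
apply_moves(
  moves=[
    [0,0,0,0,0,0,0],
    [0,0,0,0,0,0,0],
    [0,0,0,0,0,0,0],
    [0,0,0,0,0,0,0],
    [0,0,-5,0,0,0,0],
    [0,0,-10,1,0,0,0],
    [-1,0,-20,1,0,0,0],
    [-1,0,-25,1,0,0,0],
    [-1,0,-25,0,0,0,0],
    [-1,0,-25,0,0,0,0],
    [-1,0,-20,0,0,0,0],
    [-1,0,0,0,0,0,0],
  ],
)

```text
time: 18.85
tool_pos: [0.5201, -0.0739, 0.2118]
tool_rot: [0.003, -0.008, -0.706, 0.708]
contact_force: [-0.5, -0.6, 0.8]
gripper_width: 1.002
```

```bash
python3 - <<'E'
from h import *
to(.4185,-.072,.17,-91)
W=wristT(); np.save("W2.npy",W); i=manip.grab_frame("wrist"); cv2.imwrite("pics/w2.png",i)
C=np.linalg.inv(W); M=manip.calibration("wrist")["mtx"]
for p in((.5186,-.0554,.006),(.518,-.0703,.094),(.4185,-.072,.05)):
    q=M@(C[:3,:3]@np.array(p)+C[:3,3]); print(p,q/q[2])
E
```

```text
shift [101.9403  40.9569  -0.3503] turn [-0.1248  0.0856 -0.4602] pos [ 0.5201 -0.0739  0.2118] heading -90.9148653502385 t 18.85 w 1.002160588168391 F [-0.5357 -0.6336  0.8434]
(0.5186, -0.0554, 0.006) [306.6814 214.3192   1.    ]
(0.518, -0.0703, 0.094) [320.8248 243.479    1.    ]
(0.4185, -0.072, 0.05) [324.9209 324.9217   1.    ]
```

View pics/w2.png

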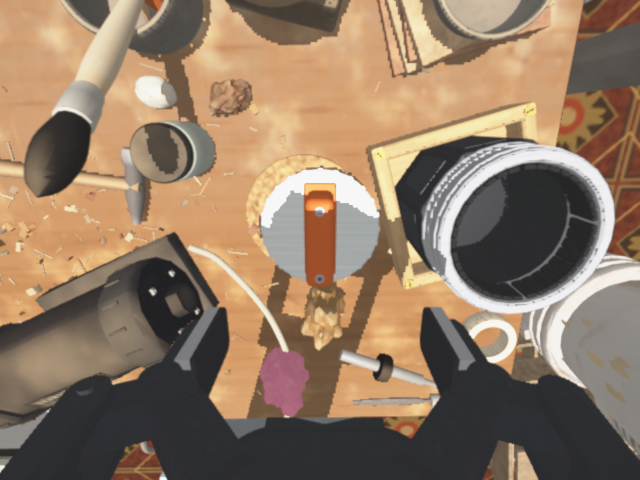

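The lid stands on the pad (handle screws at (320,212) and (319,279), cork visible to its left). Its estimated offset from the pad centre is 15 mm, within 22. The barrel is seated and the stone is at (323,320). Moving above the stone for a closer look.

Call:
apply_moves(
  moves=[
    [-1,17,0,0,0,0,0],
    [-1,17,0,0,0,0,0],
    [-1,17,0,0,0,0,0],
    [-1,17,0,0,0,0,0],
    [-1,17,0,0,0,0,0],
    [-1,17,0,0,0,0,0],
    [-1,0,15,0,0,0,0],
    [-1,0,15,0,0,0,0],
    [-1,0,15,0,0,0,0],
    [-1,0,15,0,0,0,0],
    [-1,0,0,0,0,0,0],
  ],
)

```text
time: 20.0
tool_pos: [0.4139, -0.0707, 0.1424]
tool_rot: [-0.008, 0.003, 0.708, -0.706]
contact_force: [0.0, 0.1, -0.3]
gripper_width: 1.0
```

```bash
python3 - <<'E'
from h import *
to(.4185,-.072,.05,-91)
W=wristT(); np.save("W3.npy",W); i=manip.grab_frame("wrist"); cv2.imwrite("pics/w3.png",cv2.resize(i[150:450,160:490],None,fx=2,fy=2,interpolation=cv2.INTER_CUBIC))
C=np.linalg.inv(W); M=manip.calibration("wrist")["mtx"]
for p in((.4185,-.072,.05),(.4185,-.072,.07)):
    q=M@(C[:3,:3]@np.array(p)+C[:3,3]); print(p,(q/q[2])[:2], ((q/q[2])[:2]-[160,150])*2)
E
```

```text
shift [-5.2718 92.3761  1.4576] turn [0.1499 0.091  0.4236] pos [ 0.4139 -0.0707  0.1424] heading -90.90956645817029 t 20.0 w 0.9998427199052436 F [ 0.0377  0.0906 -0.2544]
(0.4185, -0.072, 0.05) [328.1496 244.4597] [336.2993 188.9195]
(0.4185, -0.072, 0.07) [328.3958 255.5671] [336.7917 211.1343]
```

View pics/w3.png

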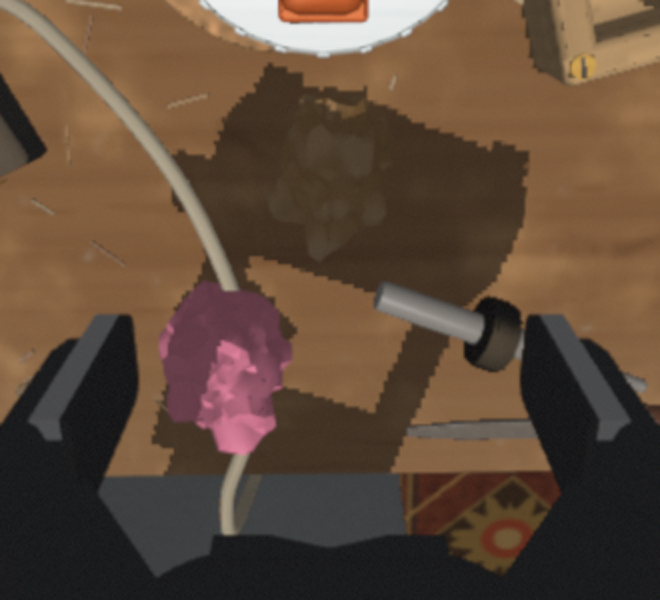

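The stone lies in the hand's shadow, outline u 270–385 and v 85–258 in the crop, centre near (328,180). That is within about 3 mm of the estimate, with its long axis near vertical, so the present heading suits. The pink decoy at (225,370) is clear.

Call:
apply_moves(
  moves=[
    [-1,-5,20,0,0,0,0],
    [-1,0,20,0,0,0,0],
    [-1,0,20,0,0,0,0],
    [-1,0,20,0,0,0,0],
    [-1,0,12,0,0,0,0],
    [-1,0,0,0,0,0,0],
    [1,0,0,0,0,0,0],
    [1,0,0,0,0,0,0],
    [1,0,0,0,0,0,0],
    [1,0,0,0,0,0,0],
    [1,0,0,0,0,0,0],
    [1,0,0,0,0,0,0],
    [1,0,0,0,0,0,0],
    [1,0,0,0,0,0,0],
  ],
)

```text
time: 21.45
tool_pos: [0.4219, -0.0718, 0.0565]
tool_rot: [0.005, -0.006, -0.707, 0.707]
contact_force: [-1.5, 1.2, 5.3]
gripper_width: 0.436
```

Call:
apply_moves(
  moves=[
    [1,0,-5,0,0,0,0],
    [1,0,-15,0,0,0,0],
    [1,0,-20,3,0,0,0],
    [1,0,-25,5,0,0,0],
    [1,0,-25,8,0,0,0],
    [1,0,-25,8,0,0,0],
    [1,0,-25,8,0,0,0],
    [1,0,-25,8,0,0,0],
    [1,0,-15,10,0,0,0],
    [1,0,0,10,0,0,0],
    [1,0,0,0,0,0,0],
  ],
)

```text
time: 22.55
tool_pos: [0.4195, -0.1325, 0.234]
tool_rot: [-0.007, 0.006, 0.707, -0.707]
contact_force: [0.3, 0.9, -2.7]
gripper_width: 0.435
```

```bash
python3 - <<'E'
from h import *
to(.536,-.1993,.235,-91)
E
```

```text
shift [-117.6117   -1.1437   64.7093] turn [ 0.0112 -0.008   0.0659] pos [ 0.4195 -0.1325  0.234 ] heading -91.00798499443906 t 22.55 w 0.43531264428490224 F [ 0.2511  0.923  -2.7451]
```

Call:
apply_moves(
  moves=[
    [1,-15,0,8,0,0,0],
    [1,-20,0,11,0,0,0],
    [1,-20,0,11,0,0,0],
    [1,-20,0,11,0,0,0],
    [1,-20,0,11,0,0,0],
    [1,-15,0,8,0,0,0],
    [1,-8,0,5,0,0,0],
    [1,0,0,0,0,0,0],
    [1,0,0,0,0,0,0],
  ],
)

```text
time: 23.45
tool_pos: [0.5361, -0.198, 0.2337]
tool_rot: [-0.006, 0.005, 0.708, -0.707]
contact_force: [-0.8, 0.3, -2.3]
gripper_width: 0.437
```

```bash
python3 - <<'E'
from h import *
to(.536,-.1993,.165,-91)
E
```

```text
shift [-0.0825 68.6515  1.3561] turn [0.0733 0.0857 0.1344] pos [ 0.5361 -0.198   0.2337] heading -90.91436990235705 t 23.45 w 0.43664693347030364 F [-0.7852  0.2705 -2.3436]
```

Call:
apply_moves(
  moves=[
    [1,0,12,1,0,0,0],
    [1,0,12,0,0,0,0],
    [1,0,12,0,0,0,0],
    [1,0,12,0,0,0,0],
    [1,0,10,0,0,0,0],
    [1,0,8,0,0,0,0],
    [1,0,0,0,0,0,0],
  ],
)

```text
time: 24.15
tool_pos: [0.5361, -0.1991, 0.167]
tool_rot: [-0.007, 0.005, 0.708, -0.707]
contact_force: [-0.7, -0.4, -1.7]
gripper_width: 0.436
```

Still carrying with no contact. Releasing and rising.

Call:
apply_moves(
  moves=[
    [-1,0,0,0,0,0,0],
    [-1,0,0,0,0,0,0],
    [-1,0,0,0,0,0,0],
    [-1,0,0,0,0,0,0],
    [-1,0,0,0,0,0,0],
    [-1,0,0,0,0,0,0],
    [-1,0,-15,0,0,0,0],
    [-1,0,-25,0,0,0,0],
    [-1,0,-25,0,0,0,0],
    [-1,0,-25,0,0,0,0],
    [-1,20,0,20,0,0,0],
    [-1,30,0,30,0,0,0],
    [-1,30,0,30,0,0,0],
    [-1,30,0,30,0,0,0],
    [-1,30,0,30,0,0,0],
    [-1,30,0,30,0,0,0],
    [-1,0,0,0,0,0,0],
    [-1,0,0,0,0,0,0],
  ],
)

```text
time: 25.95
tool_pos: [0.3639, -0.3674, 0.26]
tool_rot: [0.006, -0.007, -0.707, 0.707]
contact_force: [0.3, 0.1, 0.3]
gripper_width: 0.998
```

```bash
python3 - <<'E'
from h import *
to(.536,-.1993,.165,-91)
i=manip.grab_frame("top"); cv2.imwrite("pics/top9.png",cv2.resize(i[100:300,220:440],None,fx=3.6,fy=3,interpolation=cv2.INTER_CUBIC)[:600,:790])
E
```

```text
shift [-168.9263   95.098  -171.2153] turn [-0.0355 -0.0365 -0.068 ] pos [ 0.3639 -0.3674  0.26  ] heading -91.03652532554298 t 25.95 w 0.9977308969901646 F [0.2837 0.0684 0.3354]
```

No views are left, so I check by pixels.

```bash
python3 - <<'E'
from h import *
i=manip.grab_frame("top"); h=cv2.cvtColor(i,cv2.COLOR_BGR2HSV)
o=((h[...,0]<11)&(h[...,1]>190)&(h[...,2]>120)); o[:150]=0;o[290:]=0;o[:,:250]=0;o[:,430:]=0
ys,xs=np.where(o); print("handle px",len(xs),xs.min(),xs.max(),ys.min(),ys.max(), "handle centre",plane("top",np.median(xs),np.median(ys),.09))
C=manip.calibration("top");I=np.linalg.inv(C["T"])
pr=lambda p:(lambda q:(q/q[2])[:2])(C["mtx"]@(I[:3,:3]@np.array(p)+I[:3,3]))
b=pr([.537,-.1995,.06]); print("barrel inside px",b)
x,y=np.round(b).astype(int)
for v in range(y-28,y+29,7): print(v,[(int(h[v,u,0]),int(h[v,u,1]),int(h[v,u,2])) for u in range(x-28,x+29,7)])
t0=cv2.imread("pics/top0.png"); d=cv2.absdiff(i,t0).sum(2); print("jar diff",d[150:190,215:250].mean(),"stone spot diff",d[255:280,295:318].mean(),"pink",d[300:325,268:296].mean(),"nest",d[225:245,350:420].mean())
E
```

```text
handle px 57 299 310 197 228 handle centre [ 0.481  -0.0772  0.09  ]
barrel inside px [378.9653 194.8809]
167 [(23, 110, 248), (105, 2, 252), (60, 15, 34), (150, 11, 24), (135, 20, 25), (90, 10, 26), (70, 29, 26), (75, 20, 25), (108, 6, 217)]
174 [(17, 22, 213), (90, 8, 91), (90, 10, 26), (105, 20, 25), (110, 26, 29), (120, 10, 26), (90, 19, 27), (120, 11, 24), (60, 8, 34)]
181 [(105, 2, 248), (0, 0, 33), (105, 15, 34), (128, 13, 76), (15, 28, 111), (15, 142, 140), (17, 135, 185), (20, 128, 240), (15, 20, 25)]
188 [(90, 2, 248), (80, 14, 56), (108, 10, 131), (11, 16, 131), (17, 174, 166), (18, 171, 216), (18, 173, 211), (18, 164, 211), (120, 10, 26)]
195 [(100, 8, 200), (98, 9, 114), (102, 10, 132), (17, 161, 195), (17, 171, 194), (18, 140, 212), (18, 168, 226), (18, 146, 216), (20, 42, 36)]
202 [(105, 7, 146), (0, 0, 254), (98, 10, 103), (17, 164, 151), (17, 174, 166), (17, 147, 179), (18, 159, 205), (17, 159, 185), (102, 7, 177)]
209 [(110, 23, 34), (100, 11, 140), (90, 1, 254), (15, 5, 97), (16, 160, 118), (16, 166, 117), (16, 114, 83), (98, 4, 232), (110, 3, 237)]
216 [(16, 98, 57), (100, 16, 49), (108, 8, 159), (110, 9, 178), (90, 1, 251), (120, 1, 254), (100, 3, 247), (102, 9, 144), (18, 132, 193)]
223 [(20, 118, 237), (15, 30, 34), (98, 32, 32), (120, 7, 39), (110, 11, 68), (100, 12, 66), (90, 14, 36), (18, 124, 105), (23, 109, 248)]
jar diff 9.019285714285715 stone spot diff 99.30260869565217 pink 9.68142857142857 nest 10.932142857142857
```

```bash
python3 - <<'E'
from h import *
i=manip.grab_frame("top"); h=cv2.cvtColor(i,cv2.COLOR_BGR2HSV)
r=slice(165,265),slice(250,345)
g=((h[...,1]<45)&(h[...,2]>90)).astype(np.uint8)[r]
n,l,st,c=cv2.connectedComponentsWithStats(g); k=1+np.argmax(st[1:,4]); print(st[k])
pts=np.argwhere(l==k)[:,::-1].astype(np.float32)+[250,165]
e,rad=cv2.minEnclosingCircle(pts.astype(np.float32)); p=plane("top",*e,.05); print("flange",e,rad,p,"dia mm",np.linalg.norm(plane("top",e[0]+rad,e[1],.05)-plane("top",e[0]-rad,e[1],.05))*1000,"off pad",np.linalg.norm(p[:2]-[.5186,-.0554]))
E
```

```text
[  23   14   63   62 2274]
flange (304.04443359375, 209.022216796875) 31.097131729125977 [ 0.5166 -0.07    0.05  ] dia mm 107.60802262793008 off pad 0.014758526651930478
```

```bash
python3 -c "
from plant import manip
print(manip.job_done())"
```

```text
the job is handed in; nothing more can be done
None
```

I handed the job in at about 26 s of the 72 s allowed. It reports no verdict, so what follows rests on my own last checks.

- **Lid:** I worked it out with swings of 28° to each side while pulling a few newtons. I then stood it on the pad, deliberately off centre to keep the arm clear of the lamp. In the last top picture its flange is 14.8 mm from the pad's centre (22 mm allowed). The flange measures 107.6 mm, close to the true 105 mm, which fits it standing at the right height. I did not measure its tilt directly.
- **Stone:** I gripped it, let it go in the barrel's mouth, and the last top picture shows ochre pixels inside the barrel. Its height below the rim was not measured.
- **Barrel, jar and pink look-alike:** the nest, jar and pink stone areas look the same as in the first picture. The barrel looked seated each time I viewed it, the last being just before I picked up the stone.
- **Arm:** it was clear of everything at the end, gripper open, contact force about zero.

Two checks fell short. My attempt to view a final picture was refused by the 12-picture limit, so the last checks were by pixel values only. An orange-pixel check of the handle caught only a few shaded pixels and put its centre at x = 0.481 m. I set that aside in favour of the flange measurement.

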